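Index the drilling table to its next hole

TASK

Move the drilling jig on by one hole: with closed fingertips press in the red plunger on the table's handle, turn the table clockwise (seen from above) to the next hole, and let the plunger spring fully back up so that the table is locked there. Do it with fingertip pressure alone, gripping and lifting nothing, and do not let the table go past that hole or back the other way. Leave the other things on the bench where they are and finish clear of everything.

Things in the scene. Friction and masses are not known exactly. Their poses are not given: they have to be found in the camera images.
- plunger_top (a point): Centre of the top of the red plunger cap (36 mm across) at the end of the table's handle; moves with the cap. At rest 99 mm above the bench, 195 mm from the table's axis; its stop is 12 mm lower. A fingertip kept pressed on the cap also carries the handle along.
- handle_end (a point): Point midway between the tops of the two dark upright cheeks of the handle, straight above the cap, 112 mm above the bench. Cheeks: 9 mm thick, 54 mm clear gap along the direction of turning, one on either side of the cap; open above and to the ends. Closed fingertips fit between them and can push either cheek sideways. Handle block: 72 mm wide, 165 to 225 mm from the axis.
- table_axis (a point): Point on the vertical turning axis of the round table, 82 mm above the bench, at the table's upper face. The brown turned wooden dish bolted on the table is 204 mm across and reaches 118 mm above the bench.
- index_plunger (a joint): Plunger's depth, m: 0 up, 0.012 at its stop; spring 5 N at first, 10.5 N at the stop. Up, its pin sits in a hole of the fixed ring; 8 mm in or more, the table is free. Let go between holes it stays 8 mm in, the pin rubbing under the ring (1 to 2 N more to turn the handle), and springs up to 0 by itself when a hole comes over it, locking the table (0.5 degree of play).
- turntable (a joint): Angle of the table and its handle, rad: 0 at the start (in a hole), growing clockwise seen from above. Holes are 30 degrees (0.5236) apart, so the next hole clockwise is at 0.5236. About 1 N at the handle turns it; it stays where it is left.
- index_jig: The whole drilling jig: green base bolted to the bench, steel ring (310 mm across, top 60 mm up) with 12 dark holes on a 276 mm circle, the table with dish and handle, and opposite the starting handle a bracket with a brass drill bush, 180 mm high. Origin on the bench below the table's axis, x towards the bracket; at the start the handle points along -x.
- chuck_key: bystander: steel T-handled chuck key lying flat, bar 100 mm, stem 84 mm, origin under the middle of the bar
- wax_tin: bystander: round brass-coloured tin, 84 mm across, 32 mm high, origin under its centre
- finial: bystander: dark turned wooden finial standing upright, 52 mm foot, 102 mm high, origin under its centre
- pencil: bystander: flat red carpenter's pencil lying flat, about 165 mm long, 8 mm thick, origin under its middle
- sanding_block: bystander: cork sanding block 105 x 64 x 34 mm, origin under its centre
- bench_brush: bystander: wooden-handled brush lying flat, 270 mm long, origin under its middle
- calipers: bystander: steel outside calipers lying flat, 160 mm long, origin under their joint

How it is judged:
By the outcome, as a careful person would: the job done as asked, in the order asked, and still so for the second after the job is handed in, with the robot touching nothing.
It also fails if it takes over 40 s, if anything falls off the work surface, if the arm or the gripper's body presses on something with over 40 N, if the wrist force passes 120 N, or if a joint passes its speed limit or range.

ROBOT

A 6-joint arm with a two-finger parallel gripper is mounted at the origin on the work surface. World frame = base frame: x ahead of the robot, y to its left, z up, the work surface at z = 0. Lengths are in m, angles in degrees, forces in N, time in s.
With the tool pointing down it reaches from about 0.25 to 0.725 m from the base axis. Payload 9.7 kg.
Tool frame: the origin (TCP) lies at the very end of the fingers, on their centre line; the grasp point (between the pads) lies 19 mm behind it; y points along the fingers, x is the direction in which the jaws open and shut, and the axes are right-handed (so a half turn about y gives the same grasp; the last joint's range is limited). The gripper opens to 85 mm and grips with 20 to 120 N. Pads are 22 mm wide; open, the fingers measure 114 mm over their backs; the gripper's body (76 mm by 85 mm) begins 54 mm behind the grasp point. The pads swing forward as they close: fully open they stand 13 mm farther back than shut.
Start: joints at [0, 4.979, 10.078, 95.1, 0, 90], TCP at [0.55, -0, 0.231] pointing down, gripper open.
Joint ranges: [-179.16, 179.16], [-48.56, 103.87], [-65.8, 70.77], [-126.05, 130.52], [-82.76, 87.17], [-180, 180]. Speed limits (degrees/s): [127.2, 127.2, 147.25, 180, 180, 180].

INTERFACE

Orientations are given as [roll, pitch, yaw] about the fixed x, y, z axes, in that order (R = Rz(yaw) Ry(pitch) Rx(roll)).
In Python, from workcell import bot gives the robot as it stands.
- The arm moves only by the shell command python3 -m jog 'ROWS' [FORCE]. ROWS is JSON, a list of rows, each an object with "rotation": the turn, a rotation vector about the world's x, y, z in degrees, a list of three; "travel": the shift along the world's x, y, z in mm, a list of three; "jaw": the gripper command: -1 is shut, 1 is fully open, values between are in proportion. In form: [{"rotation": [rx, ry, rz], "travel": [x, y, z], "jaw": jaw}, ...]. A call has 1 to 8 rows; each row shifts and turns the commanded pose from where the row before left it; what a row does not reach is not made up. A row lasts 1/8 s, in which the tool goes at most 62.5 mm and 10.7 degrees, less where a joint would pass 70% of its speed; a pose out of reach is approached as far as the arm can. A call with a gripper value outside its range is refused whole. The fingers move at their own pace and stop on an object; FORCE is the grip in N (left out, the last holds). Time passes only in rows, so rows that do not move let the fingers close. It gives the time, the measured TCP pose, the force and the opening at its end, in the units of the state.
- bot.get_obs(): the state, without advancing time (a new reading comes with each control period).
- bot.camera(name): name is "scene" or "side" or "wrist"; returns the picture (420x560x3 uint8, red, green, blue); there is no depth.
- bot.camera_params(name): a dict with "K" (3x3 intrinsics, pixels), "dist_coeffs" ([k1, k2, p1, p2, k3] as OpenCV has them; the pictures are not rectified), "view" (4x4, takes a point from world to camera coordinates). Camera axes: x right, y up, looking along -z (the intrinsics and any distortion apply to the point x, -y, -z); pixel columns grow to the right and rows downward; lengths in m; the calibration is good to about 2 mm. A picture is of the moment at which its call begins: read the wrist's pose just before it. camera_params takes no time and is no camera call; for the wrist camera it gives the pose at the moment of the call.
- bot.job_done(): hands the job in, once; it reports no verdict.
Trained networks look in the newest picture that a camera, given by its name, has taken for a name from the list of things; names that differ only in an ending like _2 or _b are one class to them, and where a whole thing is asked for, a point or a joint stands for the part that bears it (a point fixed in the world has none). Each returns a list of dicts, best first, with "score" (0 to 1); they miss things now and then, are a little off and sometimes report something else, mostly with a low value. They report only what shows in the picture. A call takes as long as a camera call.
- bot.recognise(camera, thing): "xy" ([column, row] in pixels, amid what is visible of it).
- bot.trace(camera, thing): "mask" (420x560 bool, what is visible of it) and "xy" ([column, row] in pixels, amid what is visible of it).
The state is a dict: "time": time; "q": joint angles; "qd": joint speeds; "joint_efforts": joint torques, N m; "ee_pos": TCP position; "tcp_rot": TCP orientation; "wrist_force": force on the tool from outside, world axes, zero at the start; "torque": the same for the moment, N m; "opening": finger opening in m.
Only numpy, scipy, OpenCV 4.12 (cv2) and the standard library are available. Lean on these libraries where they do the work, as an engineer would, in place of code of your own. Each camera call takes 0.05 s, during which the arm holds its last target.

## Working session

There is one attempt and no reset: what is moved stays moved. The work goes in short steps, Python scripts to look and compute and a shell command to move; the robot and the scene stay as the last step left them, time stands still between calls to the robot, and variables do not carry over. Pictures are saved under pics/ and viewed, and the job is handed in when it is done.

```bash
mkdir -p pics; ls; cat > h.py <<'E'
from workcell import bot
import numpy as np, cv2
def snap(c,fn):
    im=bot.camera(c); cv2.imwrite('pics/'+fn,cv2.cvtColor(im,cv2.COLOR_RGB2BGR)); return im
def ray(c,px):
    p=bot.camera_params(c); V=np.array(p['view']); 
    u=cv2.undistortPoints(np.array([[px]],float),np.array(p['K']),np.array(p['dist_coeffs']))[0,0]
    R=V[:3,:3]; o=-R.T@V[:3,3]; d=R.T@np.array([u[0],-u[1],-1.]); return o,d
def atz(c,px,z):
    o,d=ray(c,px); return o+d*(z-o[2])/d[2]
def proj(c,P):
    p=bot.camera_params(c); V=np.array(p['view']); q=V[:3,:3]@np.array(P,float)+V[:3,3]
    q=np.array([q[0],-q[1],-q[2]])
    return cv2.projectPoints(q[None],np.zeros(3),np.zeros(3),np.array(p['K']),np.array(p['dist_coeffs']))[0].ravel()
E
python3 - <<'E'
from h import *
for c in('scene','side','wrist'):
    snap(c,c+'0.png')
    for t,z in (('plunger_top',.099),('handle_end',.112),('table_axis',.082)):
        for r in bot.recognise(c,t)[:2]: print(c,t,r['score'],r['xy'],atz(c,r['xy'],z))
print(bot.get_obs())
E
```

```text
pics
scene handle_end 0.56 [235.4, 265.4] [0.72279976 0.02838155 0.112     ]
scene table_axis 0.77 [239.7, 270.8] [0.71254758 0.0315504  0.082     ]
scene table_axis 0.66 [335.2, 307.3] [0.66430588 0.28305145 0.082     ]
side plunger_top 0.6 [270.7, 190.6] [0.5372455 0.0477062 0.099    ]
side handle_end 0.66 [325.3, 177.3] [ 0.65841023 -0.01744923  0.112     ]
side table_axis 0.6 [324.8, 179.8] [0.68388647 0.00492586 0.082     ]
wrist plunger_top 0.85 [258.8, 144.7] [0.53530489 0.0404026  0.099     ]
wrist plunger_top 0.48 [455.1, 162.9] [0.68671497 0.02618845 0.099     ]
wrist handle_end 0.7 [459.4, 158.4] [0.68291711 0.03147372 0.112     ]
wrist table_axis 0.93 [457.4, 161.3] [0.69688801 0.02488323 0.082     ]
{'time': 0.6, 'q': array([-1.02968355e-03,  4.97654166e+00,  1.00777327e+01,  9.50998515e+01,
        9.46413876e-04,  9.00024319e+01]), 'qd': array([-0.02588236,  0.01927775, -0.02063035,  0.06021162,  0.08193025,
       -0.0057618 ]), 'joint_efforts': array([-6.75280444e-04, -5.19821906e+01,  4.64690065e+01,  1.28676413e-03,
       -5.67986490e-05, -2.43912478e-05]), 'ee_pos': array([ 5.49988131e-01, -5.17639827e-06,  2.31302468e-01]), 'tcp_rot': array([-8.99990535e+01, -1.33951678e-03, -3.46159364e-03]), 'wrist_force': array([-0.05268235, -0.08500694, -0.16565225]), 'torque': array([ 0.01337139,  0.04080866, -0.02603172]), 'opening': 0.08491088315061872}
```

View pics/scene0.png

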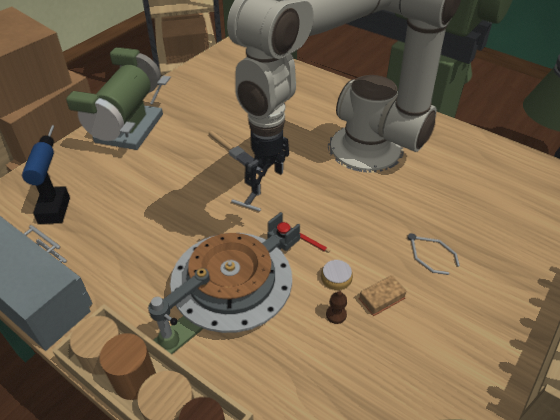

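View pics/side0.png

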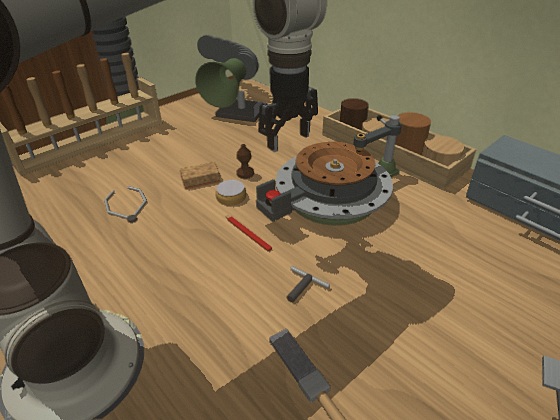

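View pics/wrist0.png

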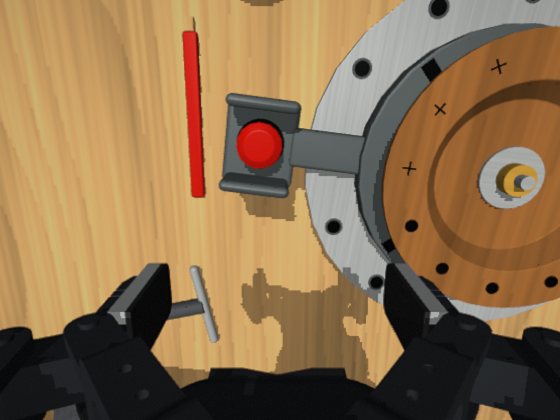

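The plunger's red cap is at wrist (260,145), scene (284,229) and side (273,196). The dark cheeks are above and below it in the wrist view. The dish and ring lie to the right, with the bolt near (520,181). I'll now find the axis from the ring holes and check the cap in all three views.

```bash
python3 - <<'E'
from h import *
from scipy.optimize import least_squares
import colorsys
H=[(439,8),(362,68),(333.5,227),(376.5,282)]
P=np.array([atz('wrist',p,.06)[:2] for p in H])
f=least_squares(lambda c:np.hypot(*(P-c).T)-.138,[.73,.03]); print('axis ring',f.x,f.fun)
# indexed fit with 30deg spacing
ang=np.degrees(np.arctan2(*(P-f.x).T[::-1])); print(ang)
cams={}
for c in('wrist','scene','side'):
    im=bot.camera(c).astype(int)
    m=((im[...,0]>150)&(im[...,1]<60)&(im[...,2]<60)).astype(np.uint8)
    n,l,s,ce=cv2.connectedComponentsWithStats(m)
    for i in range(1,n):
        if s[i,4]>20: print(c,s[i],ce[i],atz(c,ce[i],.099))
pl=atz('wrist',(260,145),.099); print(pl, np.hypot(*(pl[:2]-f.x)))
for c in('scene','side'): print(c,proj(c,pl),proj(c,[*f.x,.082]))
for nm in ('cheeks',):
    for p in((230,98),(300,105),(221,187),(288,193)): print(p,atz('wrist',p,.112))
E
```

```text
axis ring [0.72881928 0.01447389] [-1.90562040e-04  2.21521219e-04 -1.15028955e-04  4.95953500e-06]
[ 112.45017106  142.44945294 -156.92702797 -126.85504851]
wrist [ 183   31   20  166 2023] [192.98764212 111.58872961] [0.48659389 0.06471958 0.099     ]
wrist [ 237  122   44   46 1576] [258.48857868 144.87182741] [0.53508338 0.04026822 0.099     ]
scene [279 223  11   9  71] [283.91549296 226.74647887] [0.53818278 0.04297114 0.099     ]
scene [301 234  25  16  81] [312.69135802 241.39506173] [0.53617582 0.1333426  0.099     ]
side [266 191  12   8  61] [271.75409836 193.67213115] [0.53059218 0.03663972 0.099     ]
side [228 217  43  32 186] [249.49462366 232.8172043 ] [ 0.40217772 -0.03493385  0.099     ]
[0.53624262 0.04017162 0.099     ] 0.19428367256794157
scene [283.48584505 225.85619977] [230.32580483 271.77246649]
side [272.51179476 192.08293938] [333.57374554 171.67215692]
(230, 98) [0.51617906 0.07418505 0.112     ]
(300, 105) [0.565574   0.06950638 0.112     ]
(221, 187) [0.50702769 0.01010958 0.112     ]
(288, 193) [0.55763536 0.00547698 0.112     ]
```

```bash
python3 - <<'E'
import cv2
a=cv2.imread('pics/scene0.png')[190:350,140:340]; cv2.imwrite('pics/sc_crop.png',cv2.resize(a,None,fx=4,fy=3.75,interpolation=2))
E
```

```text
(no output)
```

View pics/sc_crop.png

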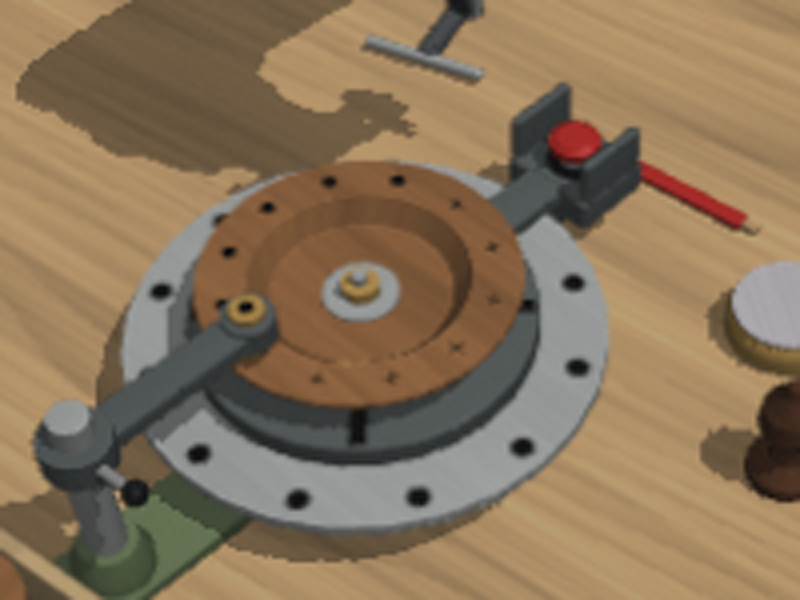

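Estimates:
- **Axis:** (0.729, 0.0145), with ring fit residuals of 0.2 mm.
- **Cap:** (0.5355, 0.040).
- **Handle bearing:** about 172.6°.

The table will carry the handle towards +y. I'll shut the jaws and go above the cap.

```bash
python3 -m jog '[{"rotation":[0,0,-7.3],"travel":[0,0,0],"jaw":-1},{"rotation":[0,0,0],"travel":[-14.5,40,0],"jaw":-1},{"rotation":[0,0,0],"travel":[0,0,0],"jaw":-1},{"rotation":[0,0,0],"travel":[0,0,-40],"jaw":-1},{"rotation":[0,0,0],"travel":[0,0,-40],"jaw":-1},{"rotation":[0,0,0],"travel":[0,0,-21],"jaw":-1},{"rotation":[0,0,0],"travel":[0,0,0],"jaw":-1},{"rotation":[0,0,0],"travel":[0,0,0],"jaw":-1}]' 20
python3 - <<'E'
from h import *
for c in('scene','side','wrist'): snap(c,c+'1.png')
o=bot.get_obs();print(o['ee_pos'],o['opening'],o['wrist_force'])
a=[cv2.imread('pics/%s1.png'%c) for c in('scene','side')]
x=cv2.resize(a[0][180:330,180:380],(400,300));y=cv2.resize(a[1][130:280,180:380],(400,300))
cv2.imwrite('pics/c1.png',np.hstack([x,y]))
E
```

```text
time: 1.75
ee_pos: [0.536, 0.0398, 0.1315]
tcp_rot: [-90.0, -0.1, -7.3]
wrist_force: [-1.0, 0.3, 0.0]
opening: -0.0001
[0.53612928 0.03994497 0.13155997] 0.00040833213305192095 [ 0.20822973 -0.1364605  -0.81400172]
```

View pics/c1.png

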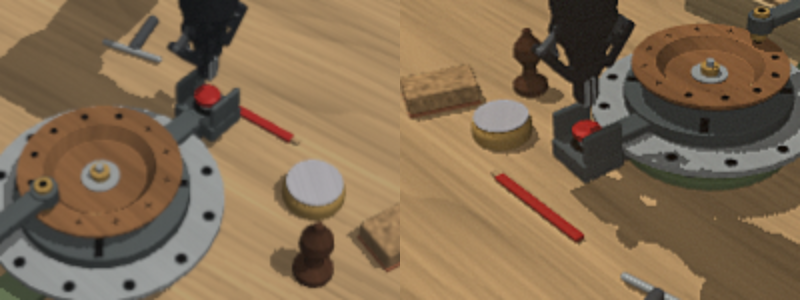

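View pics/wrist1.png

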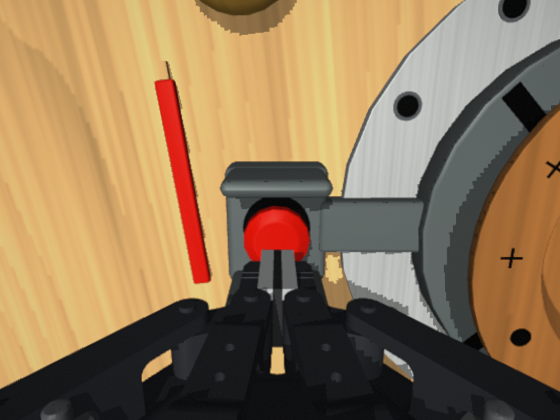

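The shut fingertips stand over the red cap (wrist 277,235), lined up with the handle and between the cheeks. Now I'll press.

```bash
python3 -m jog '[{"rotation":[0,0,0],"travel":[0,0,-20],"jaw":-1},{"rotation":[0,0,0],"travel":[0,0,-10],"jaw":-1},{"rotation":[0,0,0],"travel":[0,0,-4],"jaw":-1},{"rotation":[0,0,0],"travel":[0,0,-4],"jaw":-1},{"rotation":[0,0,0],"travel":[0,0,-3],"jaw":-1},{"rotation":[0,0,0],"travel":[0,0,0],"jaw":-1}]'
```

```text
time: 2.65
ee_pos: [0.5355, 0.04, 0.0907]
tcp_rot: [-90.0, -0.0, -7.3]
wrist_force: [-4.6, -0.4, 9.0]
opening: 0.0003
```

```bash
python3 -m jog '[{"rotation":[0,0,0],"travel":[0,0,-2],"jaw":-1},{"rotation":[0,0,0],"travel":[0,0,-1],"jaw":-1},{"rotation":[0,0,0],"travel":[0,0,0],"jaw":-1}]'
```

```text
time: 3.02
ee_pos: [0.5356, 0.0401, 0.088]
tcp_rot: [-90.0, -0.1, -7.3]
wrist_force: [-5.4, -1.2, 10.5]
opening: -0.0
```

Fully pressed: about 11 mm in at 10.5 N. I'll sweep the first 10°.

```bash
python3 -m jog '[{"rotation":[0,0,-1.2],"travel":[0.6,4.2,0],"jaw":-1},{"rotation":[0,0,-1.3],"travel":[0.7,4.2,0],"jaw":-1},{"rotation":[0,0,-1.2],"travel":[0.8,4.2,0],"jaw":-1},{"rotation":[0,0,-1.3],"travel":[0.8,4.1,0],"jaw":-1},{"rotation":[0,0,-2.5],"travel":[2.0,8.3,0],"jaw":-1},{"rotation":[0,0,-2.5],"travel":[2.4,8.2,0],"jaw":-1},{"rotation":[0,0,0],"travel":[0,0,0],"jaw":-1}]'
python3 - <<'E'
from h import *
snap('wrist','wrist2.png');a=[snap(c,c+'2.png')[...,::-1] for c in('scene','side')]
x=cv2.resize(a[0][180:330,180:380],(400,300));y=cv2.resize(a[1][130:280,180:380],(400,300))
cv2.imwrite('pics/c2.png',np.hstack([x,y]))
E
```

```text
time: 3.9
ee_pos: [0.5431, 0.0741, 0.0881]
tcp_rot: [-89.9, -0.1, -17.3]
wrist_force: [-4.5, 1.2, 9.1]
opening: -0.0003
```

View pics/c2.png

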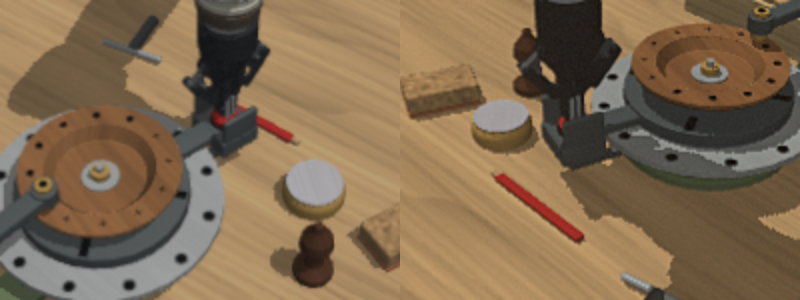

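View pics/wrist2.png

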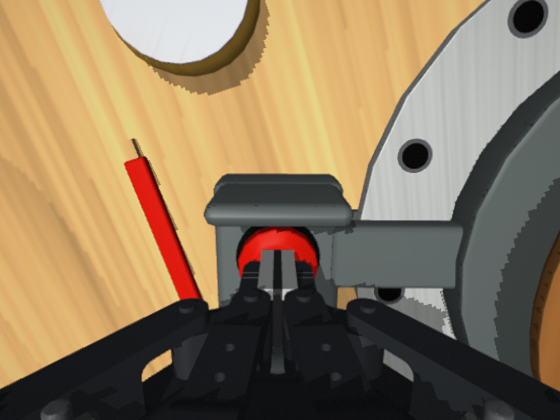

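The handle came along with the cap still under the fingertips (wrist 278,250), and the cheeks are untouched. I'll go on to 20°.

```bash
python3 -m jog '[{"rotation":[0,0,-1.2],"travel":[1.3,4.1,0],"jaw":-1},{"rotation":[0,0,-1.3],"travel":[1.4,4.0,0],"jaw":-1},{"rotation":[0,0,-2.5],"travel":[3.1,7.9,0],"jaw":-1},{"rotation":[0,0,-2.5],"travel":[3.4,7.8,0],"jaw":-1},{"rotation":[0,0,-1.2],"travel":[1.8,3.8,0],"jaw":-1},{"rotation":[0,0,-1.3],"travel":[1.9,3.8,0],"jaw":-1},{"rotation":[0,0,0],"travel":[0,0,0],"jaw":-1}]'
python3 - <<'E'
from h import *
snap('wrist','wrist3.png');a=[snap(c,c+'3.png')[...,::-1] for c in('scene','side')]
x=cv2.resize(a[0][180:330,180:380],(400,300));y=cv2.resize(a[1][130:280,180:380],(400,300))
cv2.imwrite('pics/c3.png',np.hstack([x,y]))
E
```

```text
time: 4.92
ee_pos: [0.5562, 0.1055, 0.0883]
tcp_rot: [-89.9, -0.1, -27.3]
wrist_force: [-4.0, 2.7, 9.7]
opening: -0.0003
```

View pics/c3.png

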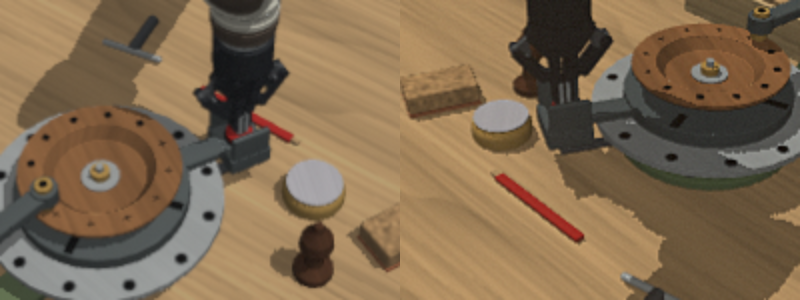

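View pics/wrist3.png

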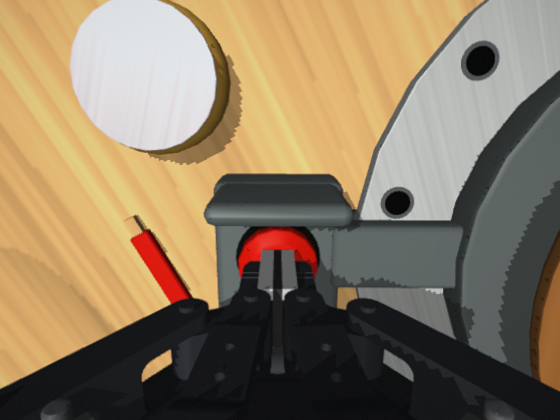

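Table at about 20°, cap still centred. I'll go on to 25° pressed, then lift just above the cap's free height, still between the cheeks.

```bash
python3 -m jog '[{"rotation":[0,0,-1.2],"travel":[2.0,3.7,0],"jaw":-1},{"rotation":[0,0,-1.3],"travel":[2.1,3.7,0],"jaw":-1},{"rotation":[0,0,-1.2],"travel":[2.1,3.7,0],"jaw":-1},{"rotation":[0,0,-1.3],"travel":[2.2,3.6,0],"jaw":-1},{"rotation":[0,0,0],"travel":[0,0,0],"jaw":-1},{"rotation":[0,0,0],"travel":[0,0,6],"jaw":-1},{"rotation":[0,0,0],"travel":[0,0,8],"jaw":-1},{"rotation":[0,0,0],"travel":[0,0,2],"jaw":-1}]'
python3 - <<'E'
from h import *
snap('wrist','wrist4.png');o=bot.get_obs();print(o['ee_pos'],o['wrist_force'])
p=o['ee_pos'][:2]-[.729,.0145];print(np.hypot(*p),np.degrees(np.arctan2(p[1],p[0])))
E
```

```text
time: 6.08
ee_pos: [0.5644, 0.1193, 0.1031]
tcp_rot: [-90.0, -0.0, -32.3]
wrist_force: [-0.0, -0.6, -1.2]
opening: 0.0001
[0.56436028 0.11928759 0.10288557] [-0.63383645  0.41121091 -0.60604854]
0.19515808551296618 147.52463113808568
```

View pics/wrist4.png

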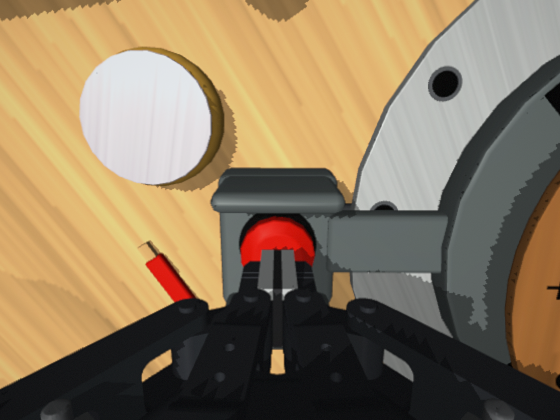

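Free of the cap (z 0.103, force about 0), and the handle stayed put. Next I'll approach the leading cheek and push it slowly.

```bash
python3 -m jog '[{"rotation":[0,0,0],"travel":[4,6.3,0],"jaw":-1},{"rotation":[0,0,0],"travel":[3,4.7,0],"jaw":-1},{"rotation":[0,0,0],"travel":[1,1.7,0],"jaw":-1},{"rotation":[0,0,0],"travel":[1,1.7,0],"jaw":-1},{"rotation":[0,0,0],"travel":[1,1.7,0],"jaw":-1},{"rotation":[0,0,0],"travel":[0,0,0],"jaw":-1}]'
python3 - <<'E'
from h import *
snap('wrist','wrist5.png');o=bot.get_obs();print(o['ee_pos'],o['wrist_force'])
E
```

```text
time: 6.88
ee_pos: [0.5741, 0.1355, 0.1023]
tcp_rot: [-90.0, 0.0, -32.3]
wrist_force: [-0.3, 0.1, -0.4]
opening: -0.0004
[0.57416728 0.13554203 0.1023311 ] [-0.07801207 -0.64339261  0.16347004]
```

View pics/wrist5.png

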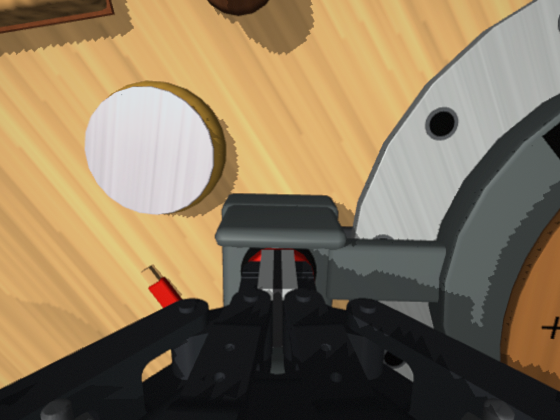

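The fingertips are almost at the leading cheek (wrist row ~245). I'll continue in small rows.

```bash
python3 -m jog '[{"rotation":[0,0,0],"travel":[1,1.6,0.5],"jaw":-1},{"rotation":[0,0,0],"travel":[1,1.6,0.5],"jaw":-1},{"rotation":[0,0,-0.5],"travel":[1,1.6,0],"jaw":-1},{"rotation":[0,0,-0.5],"travel":[1,1.6,0],"jaw":-1},{"rotation":[0,0,0],"travel":[0,0,0],"jaw":-1}]'
python3 - <<'E'
from h import *
snap('wrist','wrist6.png');o=bot.get_obs();print(o['ee_pos'],o['wrist_force'])
E
```

```text
time: 7.55
ee_pos: [0.5782, 0.1421, 0.1034]
tcp_rot: [-90.0, -0.0, -33.3]
wrist_force: [-0.1, -1.1, -0.7]
opening: 0.0001
[0.57817853 0.14195593 0.10332932] [-0.77954909  0.28320152  0.21591752]
```

View pics/wrist6.png

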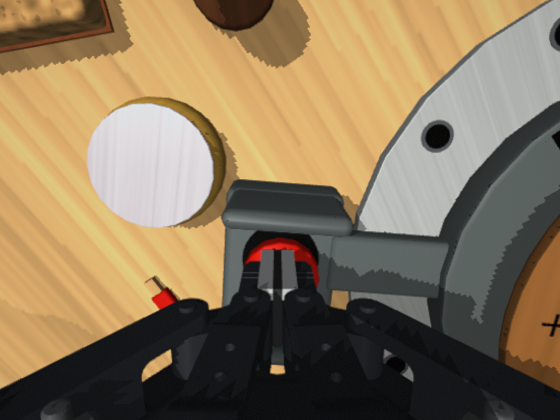

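The cheek jumped ahead of the fingertips (row ~228), which suggests the table has reached the hole. I'll measure it.

```bash
python3 - <<'E'
from h import *
A=np.array([.729,.0145])
for c in('scene','side'):
    im=snap(c,c+'6.png')
    for t in('plunger_top','handle_end'):
        for r in bot.recognise(c,t)[:1]:
            P=atz(c,r['xy'],.099 if t[0]=='p' else .112); d=P[:2]-A
            print(c,t,round(r['score'],2),r['xy'],P,np.hypot(*d),np.degrees(np.arctan2(d[1],d[0])))
b=np.radians(142.6)
for z in(.099,.091): print(z,[proj(c,[A[0]+.195*np.cos(b),A[1]+.195*np.sin(b),z]).round(1) for c in('scene','side','wrist')])
a=[cv2.imread('pics/%s6.png'%c) for c in('scene','side')]
x=cv2.resize(a[0][215:275,260:340],(400,300));y=cv2.resize(a[1][145:220,220:320],(400,300))
cv2.imwrite('pics/c6.png',np.hstack([x,y]))
E
```

```text
scene plunger_top 0.62 [301.0, 256.9] [0.59669029 0.13799198 0.099     ] 0.18098653697190914 136.9742591569695
scene handle_end 0.78 [238.2, 271.0] [0.73219991 0.04488098 0.112     ] 0.030549034255067678 83.98741862462835
side plunger_top 0.5 [299.3, 283.3] [ 0.37766171 -0.206592    0.099     ] 0.4151147582245911 -147.81839870999207
side handle_end 0.77 [326.0, 174.2] [ 0.66995984 -0.00940922  0.112     ] 0.06369765968419203 -157.9537560259922
0.099 [array([304.4, 250.4]), array([259., 171.]), array([281.7, 282.7])]
0.091 [array([304.3, 252.4]), array([259.2, 173.6]), array([281.5, 274.7])]
```

View pics/c6.png

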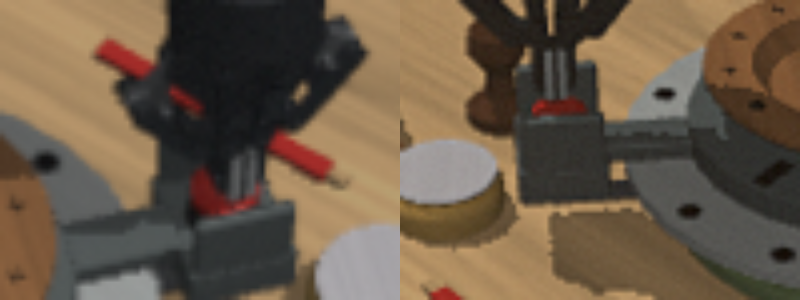

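The red cap is visible between the cheeks but partly hidden. I'll lift straight up and back off for a clear look.

```bash
python3 -m jog '[{"rotation":[0,0,0],"travel":[0,0,10],"jaw":-1},{"rotation":[0,0,0],"travel":[0,0,30],"jaw":-1},{"rotation":[0,0,0],"travel":[0,0,50],"jaw":-1},{"rotation":[0,0,0],"travel":[-10,-30,0],"jaw":-1},{"rotation":[0,0,0],"travel":[-10,-40,0],"jaw":-1},{"rotation":[0,0,0],"travel":[0,0,0],"jaw":-1},{"rotation":[0,0,0],"travel":[0,0,0],"jaw":-1}]'
python3 - <<'E'
from h import *
A=np.array([.729,.0145])
for c in('wrist','scene','side'):
    im=snap(c,c+'7.png').astype(int)
    m=((im[...,0]>150)&(im[...,1]<60)&(im[...,2]<60)).astype(np.uint8)
    n,l,s,ce=cv2.connectedComponentsWithStats(m)
    for i in range(1,n):
        if s[i,4]>20:
            P=atz(c,ce[i],.099);d=P[:2]-A; print(c,s[i],ce[i].round(1),P.round(4),np.hypot(*d).round(4),np.degrees(np.arctan2(d[1],d[0])).round(2))
a=[cv2.imread('pics/%s7.png'%c) for c in('scene','side')]
x=cv2.resize(a[0][215:275,260:340],(400,300));y=cv2.resize(a[1][145:220,220:320],(400,300))
cv2.imwrite('pics/c7.png',np.hstack([x,y]))
E
```

```text
time: 8.78
ee_pos: [0.5583, 0.0719, 0.1939]
tcp_rot: [-90.0, -0.0, -33.3]
wrist_force: [0.4, -0.1, 0.4]
opening: 0.0
wrist [ 220   90   53   55 2269] [245.9 117.3] [0.5747 0.1351 0.099 ] 0.1958 142.0
wrist [ 155  176   86  117 1590] [198.5 231.8] [0.502  0.0888 0.099 ] 0.2389 161.89
scene [280 223  26  15  77] [292.5 230.4] [0.5355 0.0691 0.099 ] 0.201 164.25
scene [312 240  14  10  43] [318.4 244.6] [0.5365 0.1512 0.099 ] 0.2361 144.62
scene [300 248  11  10  74] [305.2 251.8] [0.5764 0.1372 0.099 ] 0.1958 141.19
side [253 169  11   5  38] [258.1 171.3] [0.5716 0.1336 0.099 ] 0.1974 142.89
side [228 217  43  32 182] [249.3 232.7] [ 0.4022 -0.0343  0.099 ] 0.3304 -171.51
```

View pics/c7.png

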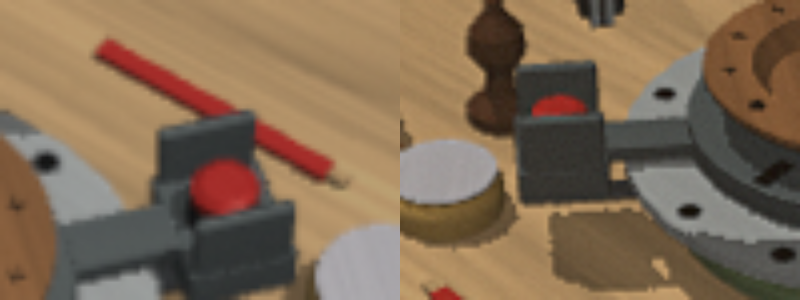

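View pics/wrist7.png

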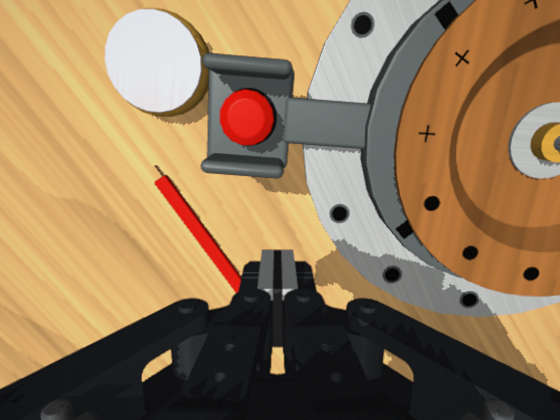

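In the wrist view the cap (247,117) is clear, with bearing ~142.0° against 172.4° at the start, so a 30.4° turn. I need to check that it's really up: first its apparent size, then a second wrist view for triangulation.

```bash
cat > an.py <<'E'
from h import *
def red(im,box=None):
    im=im.astype(int); m=((im[...,0]>1.8*im[...,1]+20)&(im[...,0]>1.8*im[...,2]+20)&(im[...,0]>80)).astype(np.uint8)
    n,l,s,ce=cv2.connectedComponentsWithStats(m); out=[]
    for i in range(1,n):
        r=s[i,4]/(s[i,2]*s[i,3]); 
        if s[i,4]>800 and .7<r<.85 and .8<s[i,2]/s[i,3]<1.25: out.append((s[i],ce[i],cv2.fitEllipse(cv2.findContours((l==i).astype(np.uint8),0,1)[0][0])))
    return out
E
python3 - <<'E'
from an import *
for f in('wrist0','wrist7'):
    im=cv2.imread(f'pics/{f}.png')[...,::-1]
    for s,c,e in red(im): print(f,s,c.round(2),e, np.sqrt(s[4]*4/np.pi))
p=bot.camera_params('wrist');V=np.array(p['view']);o=-V[:3,:3].T@V[:3,3];print('cam now',o,bot.get_obs()['ee_pos'],p['K'][0])
t=np.linspace(0,2*np.pi,200)
for z in(.099,.095,.091):
    q=np.array([proj('wrist',[.5746+.018*np.cos(a),.135+.018*np.sin(a),z]) for a in t]).astype(np.float32); print(z,np.sqrt(cv2.contourArea(q)*4/np.pi))
E
```

```text
wrist0 [ 236  122   46   47 1681] [258.78 144.92] ((258.7813720703125, 144.92361450195312), (44.868865966796875, 45.874698638916016), 155.88197326660156) 46.26354585091602
wrist7 [ 220   89   54   57 2384] [246.19 116.95] ((246.1916046142578, 116.93318176269531), (52.930206298828125, 55.51921081542969), 166.9463348388672) 55.09449223514659
cam now [0.59507109 0.12982322 0.33701301] [0.55826768 0.07252743 0.1933019 ] [356.15582607   0.         277.10863301]
0.099 56.60378893681625
0.095 55.678329644229606
0.091 54.782677550159015
```

```bash
python3 -m jog '[{"rotation":[0,0,0],"travel":[0,-40,30],"jaw":-1},{"rotation":[0,0,0],"travel":[0,-40,30],"jaw":-1},{"rotation":[0,0,0],"travel":[0,0,0],"jaw":-1},{"rotation":[0,0,0],"travel":[0,0,0],"jaw":-1}]'
python3 - <<'E'
from an import *
im=snap('wrist','wrist8.png')
for s,c,e in red(im):
    print(s,c,np.sqrt(s[4]*4/np.pi))
    for z in(.099,.091):print(z,atz('wrist',c,z))
t=np.linspace(0,2*np.pi,200)
for z in(.099,.095,.091):
    q=np.array([proj('wrist',[.5746+.018*np.cos(a),.135+.018*np.sin(a),z]) for a in t]).astype(np.float32); print(z,np.sqrt(cv2.contourArea(q)*4/np.pi))
E
```

```text
time: 9.43
ee_pos: [0.5582, -0.0076, 0.2526]
tcp_rot: [-90.0, 0.0, -33.3]
wrist_force: [-0.6, 0.5, 0.0]
opening: -0.0001
[ 170    0   47   50 1893] [193.07659799  24.02113048] 49.09422021158563
0.099 [0.57431625 0.13401384 0.099     ]
0.091 [0.57375789 0.13627819 0.091     ]
0.099 50.89020889565281
0.095 50.138265816863054
0.091 49.40831176752996
```

View pics/wrist8.png

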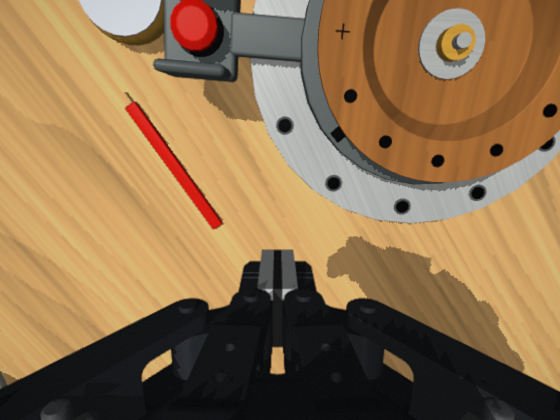

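The size and triangulation results are ambiguous. A cleaner test is to put the wrist camera at the start pose rotated by 30° about the table axis. If the plunger is up and the turn is exactly 30°, the handle should look identical to the first wrist picture.

```bash
python3 -m jog '[{"rotation":[0,0,3.3],"travel":[3,34,-7],"jaw":-1},{"rotation":[0,0,0],"travel":[3,33,-7],"jaw":-1},{"rotation":[0,0,0],"travel":[2.5,32,-7.5],"jaw":-1},{"rotation":[0,0,0],"travel":[0,0,0],"jaw":-1},{"rotation":[0,0,0],"travel":[0,0,0],"jaw":-1},{"rotation":[0,0,0],"travel":[0,0,0],"jaw":-1}]'
python3 - <<'E'
from an import *
im=snap('wrist','wrist9.png'); o=bot.get_obs(); print(o['ee_pos'],o['tcp_rot'])
for f in('wrist0','wrist9'):
    a=cv2.imread(f'pics/{f}.png')
    for s,c,e in red(a[...,::-1]): print(f,s,c.round(2),np.sqrt(s[4]*4/np.pi),e[1])
a,b=[cv2.resize(cv2.imread(f'pics/{f}.png')[80:210,200:330],(400,400),interpolation=2) for f in('wrist0','wrist9')]
cv2.imwrite('pics/cmp9.png',np.hstack([a,b]))
E
```

```text
time: 10.22
ee_pos: [0.5666, 0.0904, 0.2318]
tcp_rot: [-90.0, -0.0, -30.0]
wrist_force: [-0.2, -0.2, -0.6]
opening: 0.0
[0.56658987 0.09025154 0.23193415] [-8.99966264e+01 -8.29391134e-03 -3.00418524e+01]
wrist0 [ 236  122   46   47 1681] [258.78 144.92] 46.26354585091602 (44.868865966796875, 45.874698638916016)
wrist9 [ 236  118   46   47 1692] [258.25 141.04] 46.414666967370295 (44.846675872802734, 46.20049285888672)
```

View pics/cmp9.png

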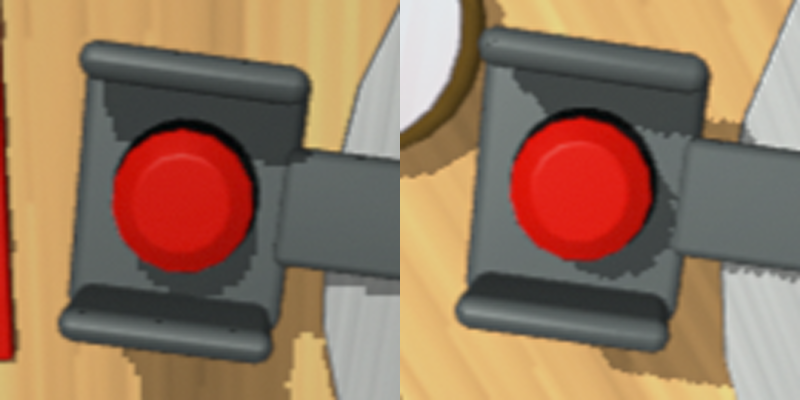

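The cap matches the start picture: 46.4 px across against 46.3 (about 45 if it were still 8 mm in), with the same position and dark rim between the cheeks. So the plunger is fully up in the next hole. Next I'll check the bystanders.

```bash
python3 - <<'E'
from h import *
for c in ('scene','side'):
    a=cv2.imread(f'pics/{c}0.png'); b=snap(c,c+'10.png')[...,::-1]
    d=(cv2.absdiff(a,np.ascontiguousarray(b)).max(2)>40).astype(np.uint8)*255
    cv2.imwrite(f'pics/d{c}.png',np.vstack([cv2.resize(b,(400,300)),cv2.cvtColor(cv2.resize(d,(400,300)),8)]) )
x=np.hstack([cv2.imread(f'pics/d{c}.png') for c in('scene','side')]);cv2.imwrite('pics/diff.png',x)
E
```

```text
(no output)
```

View pics/diff.png

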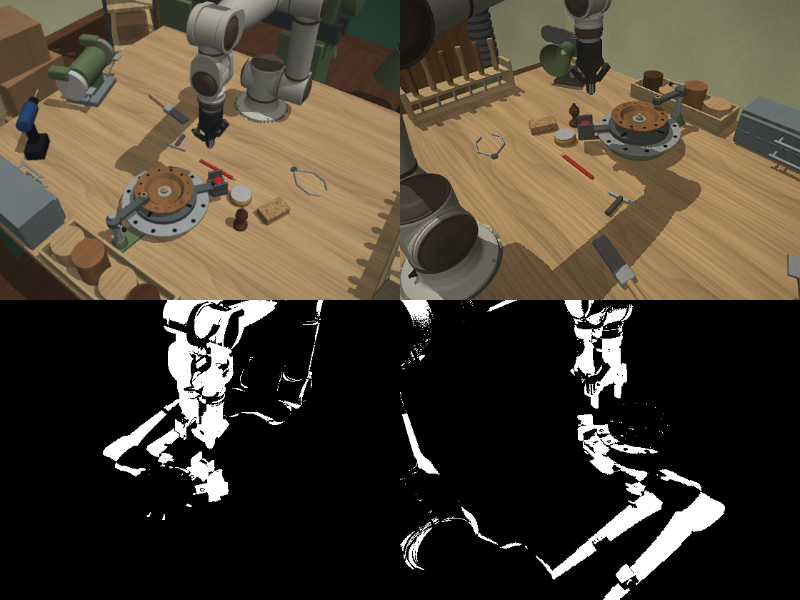

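Only the arm, its shadow and the table with its handle have changed. The bystanders have not moved, and the gripper is clear above. I'll hand it in.

```bash
python3 -c "
from workcell import bot
print(bot.get_obs()['wrist_force']); print(bot.job_done())"
```

```text
[ 0.31278744 -0.492943    0.16762197]
the job is handed in; nothing more can be done
None
```

The jig is moved on by one hole and handed in at about 10 s. As far as the pictures show, the plunger is fully up and the table is locked there.

**What I did:** with shut fingertips I pressed the plunger about 11 mm in (10.5 N) and carried the handle about 25° clockwise. I then let the cap up and nudged the leading cheek lightly until the pin sprang into the next hole. I lifted clear after that, having gripped nothing.

**Last checks:**
- **Plunger up:** seen from the start pose turned 30° about the axis, the cap matched the first picture in size (46.4 px against 46.3) and in its place between the cheeks.
- **Turn:** the cap's bearing was about 30.4° on from the start in the wrist view, which agrees with 30° to within the calibration.
- **Bystanders:** comparing the before and after pictures, only the arm, its shadow and the turned table differ. The wrist force is about zero.

**Checks that were unclear:**
- **Cap height:** my first test, from cap size and triangulation in other views, could not tell whether the plunger was up, so I made the matched-view comparison. In that view the cap was still 3.9 px off its start place. About a third of that comes from the arm standing 1 mm off; I put the rest (about 2 mm) down to calibration.
- **Trained networks:** several of their reports were wrong, including most of those for the axis and handle end. I relied on the ring-hole fit and the red colour of the cap instead.
- **Lock:** I did not push on the table to test it.

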